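Close the test kiln and hold its vent slide open at the mark

TASK

Get the bench test kiln ready for me to start its firing: gently lower its raised lid until it is fully closed, then pull the spring-loaded vent slide on its side out by the black knob until the outer end of the blade is level with the two upright tabs on its guide rails, and hold it there. Finish while still holding the slide at that mark, because it springs shut if it is let go; leave the things standing around the kiln where they are.

Things in the scene. Friction and masses are not known exactly. Their poses are not given: they have to be found in the camera images.
- kiln: Square grey bench kiln, fixed, 280 x 280 mm, 150 mm high without its lid, 190 mm with the lid closed. Origin: centre of its underside on the bench. x points from its front (lid handle) to its back (hinges), z up. On its left side (+y) a controller box 140 mm high, out to y = 211 mm; on its right side (-y) the steel vent box with the vent slide.
- lid (a joint): Lid angle: 0 = fully closed, 0.35 to 0.6 rad = raised as found (front up). Friction hinges hold it at any angle; pushing it down near the front takes 2 to 5 N. Slab 285 x 284 mm, 40 mm thick, 0.8 kg, with a black bar handle 120 mm long standing 35 mm out of its front edge.
- lid_hinge (a point): On the lid's hinge axis, at the top back edge of the kiln's walls (x = 140, y = 0, z = 150 mm in the kiln's frame). The axis runs along the kiln's y. The lid reaches from it 285 mm towards the kiln's front; its underside passes through the axis.
- lid_front (a point): Point on the top face of the lid, on its middle line, 30 mm behind its front edge: 255 mm from the hinge along the lid and 40 mm above its underside. Turns with the lid (its x axis points along the lid to the hinge, its z out of the top).
- vent_slide (a joint): How far the vent slide is pulled out: 0 = shut (its spring keeps it so), 0.040 m = blade end level with the mark, 0.060 m = end stop. It slides level, straight out of the vent box along the kiln's -y. The spring pulls back with 6 N when shut, about 11 N at the mark.
- blade_end (a point): Middle of the blade's straight outer end edge, at its top face, 20 mm beyond the knob's axis.
- vent_mark (a point): The mark: point midway between the two upright steel tabs (4 mm thick, tops 131 mm above the bench) on the guide rails, at the height of the blade's top; fixed, at x = -50, y = -305, z = 118 mm in the kiln's frame. The rails, 8 mm wide, run along both sides of the blade (centred 36 mm from its middle), tops 121 mm high, out to y = -335 mm.
- mug: Bystander: loose yellow mug, 84 mm across, 92 mm tall, on the right of the bench. Origin: centre of its underside.
- mould: Bystander: loose white plaster mould with a dark band, 100 x 100 x 100 mm, right and beyond. Origin: centre of its underside.
- kiln_prop: Bystander: loose upright cream kiln prop, 40 mm across, 90 mm tall, left of the kiln. Origin: centre of its underside.
- brush: Bystander: loose brush lying on the bench, right front. Origin: under its middle.
- vent_box (a point): Centre of the open round collar's rim (66 mm across, 165 mm above the bench) on top of the vent box. The box is 90 mm wide along the kiln's x, 60 mm deep, 145 mm high: x from -95 to -5 mm, y from -200 to -140 mm in the kiln's frame. A latch cylinder sticks out 35 mm from its far side.
- vent_knob (a point): Middle of the grip of the vent slide's upright round black knob, 24 mm across, free from 6 to 40 mm above the blade (this point at 24 mm, 142 mm above the bench; axes as the kiln's). It stands on a steel blade 60 mm wide, 3 mm thick, its top 118 mm above the bench. When shut: x = -50, y = -245 mm in the kiln's frame, 45 mm outside the vent box.

How it is judged (in metres and radians):
On the way, in this order (a step that is already met when the one before it is completed fails the run):
1. the lid is lowered fully closed (value of joint lid below 0.02 rad), for 0.2 s.
2. the vent slide is pulled out to the mark and held there by the fingers (value of joint lid below 0.02 rad and value of joint vent_slide between 0.035 and 0.045 m and contact force between the fingers and vent_slide above 2 N), for 0.5 s.
At the end, for the whole second after the job is handed in: The lid is fully closed (under 0.02 rad, about 5 mm at its front), and the robot's fingers are still holding the vent slide, at rest, with the end of its blade within 5 mm of the mark (35 to 45 mm pulled out) (all of step 2 and velocity of joint vent_slide between -0.01 and 0.01 m/s); the arm keeps its last pose, push and grip.
It fails at once if the lid is slammed (faster than 1.5 rad/s, about 0.4 m/s at its front) (velocity of joint lid below -1.5 rad/s).
It fails at once if a bystander is pushed over or moved more than 30 mm (distance of any of mug, mould, kiln_prop, brush from where it was at the start of the episode above 0.03 m or angle between any of mug, kiln_prop's own z axis and vertical above 0.5 rad).
It also fails if it takes over 48 s, if anything falls off the work surface, if the arm or the gripper's body presses on something with over 40 N, if the wrist force passes 120 N, or if a joint passes its speed limit or range.

ROBOT

A 6-joint arm with a two-finger parallel gripper is mounted at the origin on the work surface. World frame = base frame: x ahead of the robot, y to its left, z up, the work surface at z = 0. Lengths are in m, angles in degrees, forces in N, time in s.
With the tool pointing down it reaches from about 0.3 to 0.75 m from the base axis. Payload 8.5 kg.
Tool frame: the origin (TCP) lies midway between the tips of the shut fingers; the grasp point (between the pads) lies grasp_offset behind it (grasp_offset is the distance from the TCP to the grasp point, in m); z points along the fingers, y is the line along which they close (so a half turn about z gives the same grasp; the last joint's range is limited). The gripper opens to 85 mm and grips with 20 to 120 N. Pads are 22 mm wide; open, the fingers measure 114 mm over their backs; the gripper's body (76 mm by 85 mm) begins 54 mm behind the grasp point. The pads swing forward as they close: fully open they stand 13 mm farther back than shut.
Start: joints at [-78.971, 21.807, 74.336, -0, 83.858, -12.336], TCP at [0.218, -0.505, 0.198] pointing down, gripper open.
Joint ranges: [-178.18, 178.18], [-50.72, 133.34], [12.68, 142.11], [-81.47, 261.47], [9.98, 163.14], [-165.26, 165.26]. Speed limits (degrees/s): [136.94, 136.94, 180, 180, 180, 180].

INTERFACE

Orientations are given as a 3x3 rotation matrix whose columns are the frame's x, y, z axes.
In Python, from rig import observe, get_image, camera_params, close_job, grasp_offset gives the robot as it stands.
- The arm moves only by the shell command python3 -m handwheel 'ROWS' [OPENING] [FORCE]. ROWS is JSON, a list of rows, each a list of 2 entries, a list of its own where there are three numbers: the shift along the tool's x, y, z as a fraction of full scale, then the turn, a rotation vector about the tool's x, y, z as a fraction of full scale. In form: [[[dx, dy, dz], [ax, ay, az]], ...]. A call has 1 to 10 rows; each row is the pose to reach, as a shift and turn from the pose commanded when the call began, along the tool's axes at that moment, turning the shorter way round; what a row does not reach only later rows make up. Full scale, the value 1, is 0.5 m for a shift and pi rad for a turn. A row lasts 1/10 s, in which the tool goes at most 50 mm and 8.59 degrees, less where a joint would pass 70% of its speed; a pose out of reach is approached as far as the arm can. A call with a number of a shift or a turn outside -1 to 1 is refused whole. A call with a gripper value outside its range is refused whole. OPENING is the opening, from 0 (shut) to 1 (fully open), set as the call begins (- or left out, the last holds). The fingers move at their own pace and stop on an object; FORCE is the grip in N (left out, the last holds). Time passes only in rows, so rows that repeat a pose let the fingers close. It gives the time, the measured TCP pose, the force, the opening and the grip force at its end, in the units of the state.
- observe(): the state, without advancing time (a new reading comes with each control period).
- get_image(name): name is "scene" or "top" or "wrist"; returns (picture, depth): 384x512x3 uint8, red, green, blue; 384x512 float32, m along the optical axis (not along the pixel's ray), 0 where there is no reading.
- camera_params(name): a dict with "K" (3x3 intrinsics, pixels), "R" (3x3) and "t" (3): a world point X has camera coordinates R X + t. Camera axes: x right, y down, z forward; pixel columns grow to the right and rows downward; lengths in m; the calibration is good to about 2 mm. The wrist camera is an equidistant fisheye: a pixel r from the principal point sees the ray r / f radians off the axis. A picture is of the moment at which its call begins: read the wrist's pose just before it. camera_params takes no time and is no camera call; for the wrist camera it gives the pose at the moment of the call.
- close_job(): hands the job in; it is judged then, once.
The state is a dict: "time_s": time; "q": joint angles; "qvel": joint speeds; "joint_efforts": joint torques, N m; "position": TCP position; "tool_rot": TCP orientation; "ft_force": force on the tool from outside, world axes, zero at the start; "wrist_torque": the same for the moment, N m; "grip_width": finger opening in m; "gripper_force": force on a finger pad.
Only numpy, scipy, OpenCV 4.12 (cv2) and the standard library are available. Lean on these libraries where they do the work, as an engineer would, in place of code of your own. Each camera call takes 0.05 s, during which the arm holds its last target. There are 200 camera calls.

## Working session

There is one attempt and no reset: what is moved stays moved. The work goes in short steps, Python scripts to look and compute and a shell command to move; the robot and the scene stay as the last step left them, time stands still between calls to the robot, and variables do not carry over. Pictures are saved under pics/ and viewed, at most 10 in all, crops included, and the job is handed in when it is done.

```bash
mkdir -p pics; cat > h.py <<'E'
import numpy as np,cv2
from rig import *
def snap(n):
    p=camera_params(n); im,d=get_image(n); np.savez('/tmp/'+n,im=im,d=d,**p); return im,d,p
def pts(d,p):
    v,u=np.mgrid[:384,:512]; K=p['K']
    c=np.stack([(u-K[0,2])/K[0,0]*d,(v-K[1,2])/K[1,1]*d,d],-1)
    return (c-p['t'])@p['R']
E
python3 - <<'E'
from h import *
print(observe(),grasp_offset)
a=snap('scene');b=snap('top')
cv2.imwrite('pics/a.png',a[0][...,::-1]);cv2.imwrite('pics/b.png',b[0][...,::-1])
E
```

```text
{'time_s': 0.0, 'q': array([-7.89716377e+01,  2.18399776e+01,  7.43864552e+01, -1.71955046e-03,
        8.38580228e+01, -1.23368850e+01]), 'qvel': array([0.00489489, 0.04092969, 0.04916487, 0.11678766, 0.03448386,
       0.0609727 ]), 'joint_efforts': array([ 1.12267942e-03, -4.48465025e+01, -2.31277120e+01, -1.25190668e-04,
        4.78859787e-03, -2.10897190e-05]), 'position': array([ 0.21803561, -0.50454945,  0.19771129]), 'tool_rot': array([[ 9.17994109e-01,  3.96593896e-01, -3.11262834e-04],
       [ 3.96593915e-01, -9.17993023e-01,  1.44110004e-03],
       [ 2.85794372e-04, -1.44636630e-03, -9.99998913e-01]]), 'ft_force': array([0.10071834, 0.97081602, 0.0451729 ]), 'wrist_torque': array([ 0.04801381, -0.06514699,  0.05067026]), 'gripper_force': 0.0, 'grip_width': 0.0851343250662295} 0.0187
```

View pics/a.png

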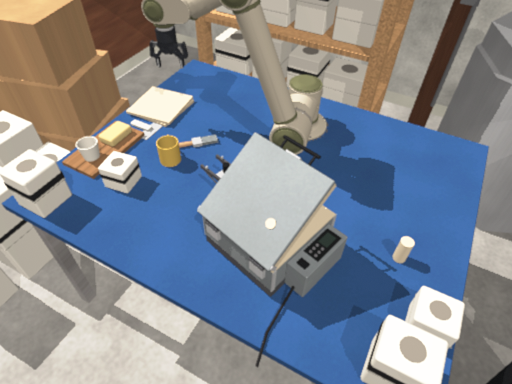

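View pics/b.png

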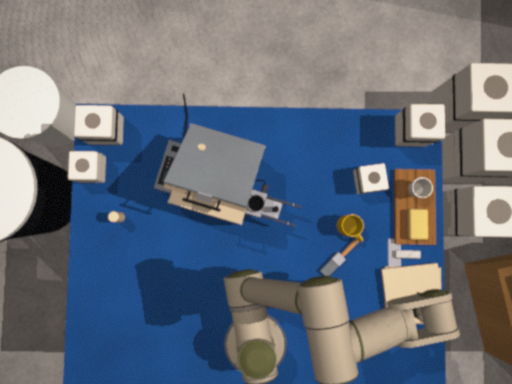

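The scene shows the kiln with its lid raised, handle facing the robot. In the top view the lid spans about (165–265, 125–210), the vent collar is at about (257,202), the knob at about (275,208), the mug at (350,227) and the prop at (116,217). Next I'll fit the lid plane and the kiln pose.

```bash
python3 - <<'E'
from h import *
t=np.load('/tmp/top.npz');X=pts(t['d'],t);im=t['im'].astype(int)
for u,v in [(175,165),(257,202),(275,208),(297,206),(291,224),(202,205),(350,227),(116,217),(245,212),(340,262),(372,178)]: print(u,v,X[v,u].round(3),im[v,u])
# lid plane
m=np.zeros((384,512),bool);m[135:185,190:240]=1
P=X[m];
for _ in range(3):
    c=P.mean(0);n=np.linalg.svd(P-c,full_matrices=False)[2][2];n*=np.sign(n[2]);r=abs((P-c)@n);P=P[r<3*np.median(r)+1e-4]
print('plane',c,n,'tilt',np.degrees(np.arccos(n[2])),np.arccos(n[2]),'yaw',np.degrees(np.arctan2(-n[1],-n[0])),r.max())
mm=(abs((X-c)@n)<.006)&(X[...,2]>.15)
k,l,s,ce=cv2.connectedComponentsWithStats(mm.astype(np.uint8));i=1+s[1:,4].argmax();print(s[i])
# lid frame: e along slope up (to front), y axis
ey=np.cross(n,[0,0,1]);ey/=np.linalg.norm(ey);ex=np.cross(ey,n)
Q=X[l==i]-c;a=Q@ex;b=Q@ey
print('ex',ex,'ey',ey)
rect=cv2.minAreaRect(np.c_[a,b].astype(np.float32)*1000);print(rect)
print(np.percentile(a,[0,.5,99.5,100]),np.percentile(b,[0,.5,99.5,100]))
mid=lambda z:(np.percentile(z,.3)+np.percentile(z,99.7))/2
print('lid top centre',c+ex*mid(a)+ey*mid(b))
w=cv2.resize(t['im'][110:270,140:390],(750,480),interpolation=cv2.INTER_CUBIC)
cv2.imwrite('pics/c.png',w[...,::-1])
E
```

```text
175 165 [0.662 0.286 0.296] [137 139 141]
257 202 [0.551 0.004 0.14 ] [20 18 21]
275 208 [ 0.529 -0.062  0.155] [36 34 38]
297 206 [ 0.54  -0.147  0.12 ] [70 73 92]
291 224 [ 0.472 -0.125  0.121] [73 75 92]
202 205 [0.527 0.187 0.344] [48 43 41]
350 227 [ 0.465 -0.374  0.002] [126  97  19]
116 217 [0.488 0.539 0.086] [235 214 173]
245 212 [0.514 0.048 0.133] [151 140 133]
340 262 [ 0.327 -0.329  0.024] [195 187 190]
372 178 [ 0.653 -0.436  0.095] [136 120 109]
plane [0.68864385 0.15659136 0.25951575] [ 0.5224138  -0.15099878  0.83921582] tilt 32.94259541931627 0.5749567542194709 yaw 163.87856090192068 0.008392695096538191
[ 164  123  102   83 5171]
ex [-0.80621393  0.23302853  0.5437985 ] ey [-0.27767414 -0.96067532  0.        ]
((5.252197265625, 9.8077392578125), (295.1178894042969, 285.7275085449219), 0.02033880166709423)
[-0.14227275 -0.13649263  0.14687287  0.15281067] [-0.13310514 -0.12933268  0.15101835  0.15270278]
lid top centre [0.68143716 0.14745976 0.2623589 ]
```

View pics/c.png

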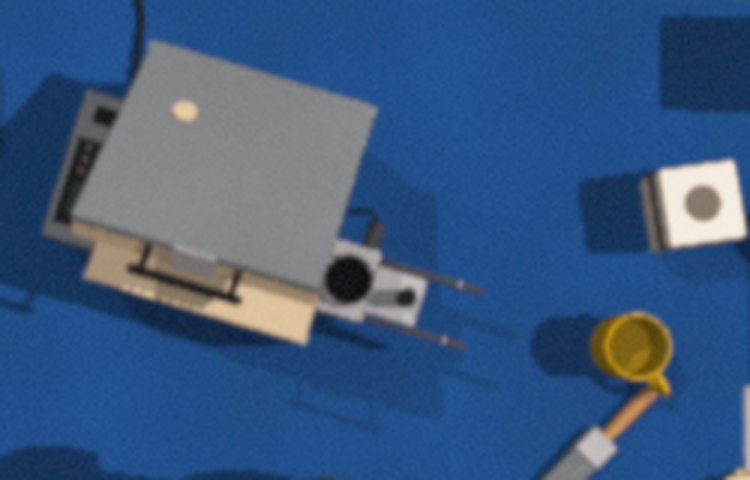

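```bash
python3 -m handwheel '[[[0,0,-0.2],[0,0,0]],[[0,0,-0.4],[0,0,0.05]],[[0,0,-0.4],[0,0,0.1]],[[0,0,-0.4],[0,0,0.15]],[[0.611,-0.476,-0.4],[0,0,0.219]],[[0.611,-0.476,-0.4],[0,0,0.219]],[[0.611,-0.476,-0.4],[0,0,0.219]],[[0.611,-0.476,-0.4],[0,0,0.219]],[[0.611,-0.476,-0.4],[0,0,0.219]],[[0.611,-0.476,-0.4],[0,0,0.219]]]' 0 40; python3 - <<'E'
from h import *
o=observe();print(o['q'],o['tool_rot']);print(o['tool_rot'].T@(np.array([.590,.174,.38])-o['position'])/.5)
E
```

```text
time_s: 1.1
position: [0.3626, -0.2398, 0.3981]
tool_rot: [[0.961, -0.277, -0.0], [-0.277, -0.961, 0.0], [-0.0, -0.0, -1.0]]
ft_force: [0.9, -0.2, -0.1]
grip_width: -0.0
gripper_force: 0.0
[-4.91573439e+01  5.75698688e+00  6.40926384e+01  4.27064225e-03
  1.10172614e+02  5.69249426e+01] [[ 9.60871930e-01 -2.76992948e-01 -2.00915287e-04]
 [-2.76992872e-01 -9.60871913e-01  3.39394588e-04]
 [-2.87063763e-04 -2.70462630e-04 -9.99999922e-01]]
[ 0.20768934 -0.92115508  0.03647135]
```

```bash
python3 -m handwheel '[[[0.208,-0.921,0.0],[0,0,0]],[[0.208,-0.921,0.0],[0,0,0]],[[0.208,-0.921,0.0],[0,0,0]],[[0.208,-0.921,0.0],[0,0,0]],[[0.208,-0.921,0.0],[0,0,0]],[[0.208,-0.921,0.0],[0,0,0]],[[0.208,-0.921,0.0],[0,0,0]],[[0.208,-0.921,0.0],[0,0,0]],[[0.208,-0.921,0.0],[0,0,0]],[[0.208,-0.921,0.0],[0,0,0]]]'; python3 - <<'E'
from h import *
o=observe();print(o['q'],o['qvel'].round(2))
h=np.array([.7754,.1203,.1513]);R=o['tool_rot']
xk=np.array([.961,-.2777,0])
for th in np.linspace(.575,-.02,8):
    p=h-xk*(.255*np.cos(th)-.04*np.sin(th))+np.array([0,0,1])*(.255*np.sin(th)+.04*np.cos(th))
    print(th.round(3),p.round(3),(R.T@(p-o['position'])/.5).round(3))
E
```

```text
time_s: 2.1
position: [0.5904, 0.1756, 0.3965]
tool_rot: [[0.962, -0.273, -0.003], [-0.273, -0.962, 0.0], [-0.003, 0.0, -1.0]]
ft_force: [0.0, -0.9, -0.2]
grip_width: 0.0003
gripper_force: 0.0
[5.54884767e+00 2.76043901e+01 3.32397076e+01 3.18358961e-02
 1.19303288e+02 1.11435717e+02] [ 15.24  19.28 -33.17  -0.76  13.53  15.61]
0.575 [0.591 0.174 0.324] [0.002 0.003 0.146]
0.49 [0.577 0.178 0.307] [-0.026  0.003  0.18 ]
0.405 [0.565 0.181 0.289] [-0.051  0.003  0.216]
0.32 [0.555 0.184 0.269] [-0.072  0.003  0.254]
0.235 [0.546 0.187 0.25 ] [-0.091  0.003  0.294]
0.15 [0.539 0.189 0.229] [-0.106  0.003  0.335]
0.065 [0.533 0.19  0.208] [-0.117  0.003  0.378]
-0.02 [0.53  0.191 0.186] [-0.125  0.003  0.421]
```

```bash
python3 -m handwheel '[[[0,0,0],[0,0,0]],[[0,0,0.05],[0,0,0]],[[0,0,0.09],[0,0,0]],[[0,0,0.12],[0,0,0]],[[0,0,0.13],[0,0,0]],[[0,0,0.14],[0,0,0]],[[0,0,0.15],[0,0,0]],[[0,0,0.15],[0,0,0]]]'; python3 - <<'E'
from h import *
a=snap('scene')
cv2.imwrite('pics/d.png',a[0][...,::-1]);print(observe()['ft_force'])
E
```

```text
time_s: 2.9
position: [0.5895, 0.1718, 0.3232]
tool_rot: [[0.961, -0.277, -0.0], [-0.277, -0.961, -0.0], [-0.0, 0.0, -1.0]]
ft_force: [0.1, 0.7, 0.5]
grip_width: 0.0002
gripper_force: 0.0
[0.06299042 0.62776162 0.37981326]
```

View pics/d.png

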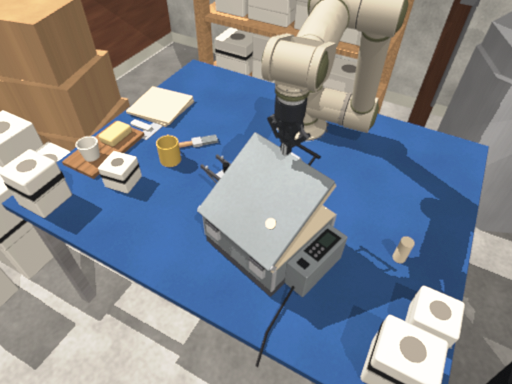

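The fingertips, at about (288,150), are just touching the lid near its front edge. I'll push down along the arc from here.

```bash
python3 -m handwheel '[[[-0.010,0,0.017],[0,0,0]],[[-0.022,0,0.034],[0,0,0]],[[-0.034,0,0.052],[0,0,0]],[[-0.046,0,0.070],[0,0,0]],[[-0.057,0,0.089],[0,0,0]],[[-0.067,0,0.108],[0,0,0]],[[-0.077,0,0.128],[0,0,0]],[[-0.086,0,0.148],[0,0,0]],[[-0.094,0,0.168],[0,0,0]],[[-0.101,0,0.188],[0,0,0]]]'
```

```text
time_s: 3.95
position: [0.5411, 0.1862, 0.2299]
tool_rot: [[0.961, -0.276, 0.002], [-0.276, -0.961, 0.0], [0.002, -0.001, -1.0]]
ft_force: [-1.4, 0.7, 2.8]
grip_width: -0.0004
gripper_force: 1.3
```

```bash
python3 -m handwheel '[[[-0.005,0,0.015],[0,0,0]],[[-0.010,0,0.030],[0,0,0]],[[-0.014,0,0.042],[0,0,0]],[[-0.016,0,0.054],[0,0,0]],[[-0.018,0,0.064],[0,0,0]],[[-0.018,0,0.072],[0,0,0]],[[-0.018,0,0.080],[0,0,0]],[[-0.018,0,0.086],[0,0,0]],[[-0.018,0,0.088],[0,0,0]],[[-0.018,0,0.088],[0,0,0]]]'
```

```text
time_s: 4.95
position: [0.5325, 0.1884, 0.1851]
tool_rot: [[0.961, -0.277, 0.0], [-0.277, -0.961, -0.0], [0.0, 0.0, -1.0]]
ft_force: [-0.2, 1.3, -0.1]
grip_width: 0.0002
gripper_force: 0.0
```

```bash
python3 - <<'E'
from h import *
a=snap('scene');t=snap('top')
cv2.imwrite('pics/e.png',cv2.resize(a[0][100:300,180:380],(600,600),interpolation=cv2.INTER_CUBIC)[...,::-1])
for n,p in(('scene',a),('top',t)):
    X=pts(p[1],p[2]);k=((X-[.641,.159,0])@np.array([[.961,.2777,0],[-.2777,.961,0],[0,0,1]]).T)
    k=np.stack([(X[...,0]-.641)*.961-(X[...,1]-.159)*.2777,(X[...,0]-.641)*.2777+(X[...,1]-.159)*.961,X[...,2]],-1)
    for x in (-.12,-.08,-.04,0,.04,.08,.12):
        m=(abs(k[...,0]-x)<.01)&(abs(k[...,1]+.08)<.04)&(k[...,2]>.16)&(k[...,2]<.32);print(n,x,m.sum(),np.median(k[m][:,2]).round(4) if m.any() else '')
E
```

```text
scene -0.12 130 0.218
scene -0.08 126 0.2136
scene -0.04 134 0.2096
scene 0 132 0.2048
scene 0.04 146 0.2008
scene 0.08 155 0.1966
scene 0.12 166 0.1923
top -0.12 95 0.2183
top -0.08 104 0.2139
top -0.04 124 0.2097
top 0 124 0.206
top 0.04 122 0.2004
top 0.08 121 0.1968
top 0.12 117 0.1928
```

View pics/e.png

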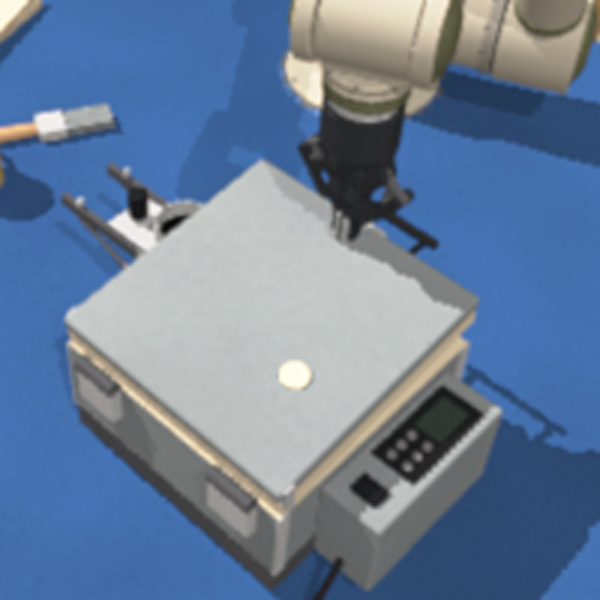

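```bash
python3 - <<'E'
from h import *
o=observe();print(o['position'],o['ft_force'],o['time_s'],o['q'],o['joint_efforts'])
for n in('scene','top'):
    p=np.load(f'/tmp/{n}.npz');
    for z in (.185,.215,.3):
        c=p['R']@np.array([.5325,.1884,z])+p['t'];q=p['K']@c;q=q[:2]/q[2];print(n,z,q,c[2]);
        if n=='scene':print((q-[180,100])*3)
    X=pts(p['d'],p);k=np.stack([(X[...,0]-.641)*.961-(X[...,1]-.159)*.2777,(X[...,0]-.641)*.2777+(X[...,1]-.159)*.961,X[...,2]],-1)
    for y in(-.12,-.08,.08,.12):
        m=(abs(k[...,1]-y)<.01)&(abs(k[...,2]-(.205-.106*k[...,0]))<.006);print(y,k[m][:,0].min(),k[m][:,0].max())
    for x in(-.08,0,.08):
        m=(abs(k[...,0]-x)<.01)&(abs(k[...,2]-(.205-.106*k[...,0]))<.006);print(x,k[m][:,1].min(),k[m][:,1].max())
p=np.load('/tmp/scene.npz')
cv2.imwrite('pics/f.png',cv2.resize(p['im'][130:210,260:340],(600,600),interpolation=cv2.INTER_CUBIC)[...,::-1])
E
```

```text
[0.53256941 0.18835232 0.18524458] [ 0.26141317 -0.60936239  0.29934924] 5.05 [ 7.47737475e+00  2.38436685e+01  7.32640786e+01 -1.09545311e-02
  8.28777147e+01  1.13538822e+02] [ 3.24160326e-02 -4.65494478e+01 -2.29351151e+01  2.67203613e-03
  1.31022811e-03 -3.01486341e-05]
scene 0.185 [293.64474796 186.29995223] 1.153561752321266
[340.93424387 258.89985668]
scene 0.215 [294.56861136 179.443026  ] 1.1317781958442037
[343.70583409 238.32907799]
scene 0.3 [297.3904938  158.49897775] 1.0700581191591938
[352.17148141 175.49693326]
-0.12 -0.5777933383457857 0.14601646627062997
-0.08 -0.5712948092763248 0.14431774779855322
0.08 -0.14017954672076974 0.1435295258707746
0.12 -0.13955483110020675 0.14307338226001032
-0.08 -1.5789272514205985 0.14303664673910207
0 -1.5331123887421336 0.14273387364286622
0.08 -1.6695451684752862 0.1433514569252236
top 0.185 [206.01522992 205.65565784] 1.5606823514843287
top 0.215 [205.27438274 205.24792911] 1.5307666412775611
top 0.3 [203.00884715 204.00108093] 1.4460054623583867
-0.12 -0.6451060441762335 0.1454665871612762
-0.08 -0.13623519568990408 0.14600526384337317
0.08 -0.06819511450210916 0.14618285880466242
0.12 -0.13695690819085488 0.14548116024845603
-0.08 -0.14099726711082583 0.14078036940596278
0 -0.1415261398060282 0.14164089431286075
0.08 -0.1412603678933117 0.14123611556390886
```

View pics/f.png

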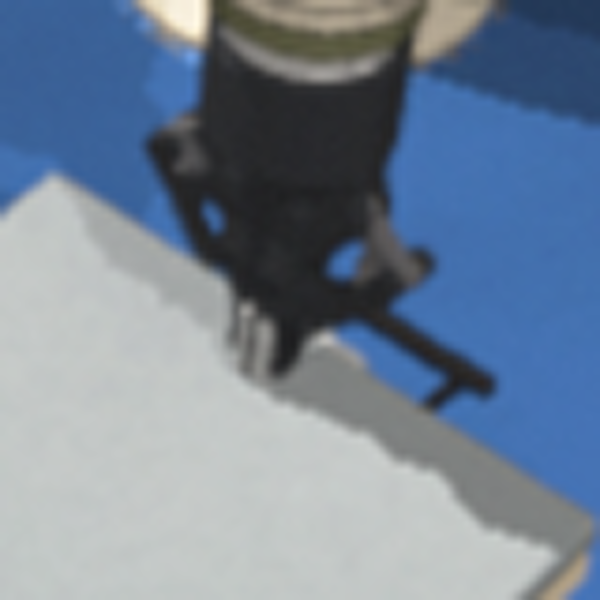

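```bash
python3 - <<'E'
from h import *
p=np.load('/tmp/scene.npz');X=pts(p['d'],p)
for v in range(166,188,2):
    print(v,[tuple((X[v,u]*1000).astype(int)) for u in (291,294,297,300)],p['im'][v,[291,294,297],0])
p=camera_params('wrist');print('cam',-p['R'].T@p['t'],p['R'][2])
im,d,_=snap('wrist');cv2.imwrite('pics/g.png',im[...,::-1])
E
```

```text
166 [(np.int64(540), np.int64(175), np.int64(271)), (np.int64(550), np.int64(187), np.int64(285)), (np.int64(554), np.int64(197), np.int64(293)), (np.int64(542), np.int64(202), np.int64(285))] [39 38 42]
168 [(np.int64(544), np.int64(177), np.int64(267)), (np.int64(538), np.int64(184), np.int64(265)), (np.int64(552), np.int64(197), np.int64(283)), (np.int64(534), np.int64(200), np.int64(269))] [62 34 38]
170 [(np.int64(541), np.int64(176), np.int64(256)), (np.int64(543), np.int64(186), np.int64(262)), (np.int64(546), np.int64(196), np.int64(270)), (np.int64(545), np.int64(205), np.int64(273))] [95 54 38]
172 [(np.int64(535), np.int64(175), np.int64(242)), (np.int64(545), np.int64(187), np.int64(256)), (np.int64(549), np.int64(198), np.int64(265)), (np.int64(551), np.int64(207), np.int64(271))] [104  91  37]
174 [(np.int64(537), np.int64(176), np.int64(236)), (np.int64(545), np.int64(188), np.int64(249)), (np.int64(544), np.int64(197), np.int64(252)), (np.int64(554), np.int64(209), np.int64(267))] [100 129  42]
176 [(np.int64(543), np.int64(179), np.int64(235)), (np.int64(542), np.int
[... 544 characters left out ...]
6]
182 [(np.int64(549), np.int64(184), np.int64(216)), (np.int64(541), np.int64(190), np.int64(213)), (np.int64(537), np.int64(198), np.int64(213)), (np.int64(535), np.int64(207), np.int64(215))] [196 195 127]
184 [(np.int64(553), np.int64(186), np.int64(212)), (np.int64(550), np.int64(194), np.int64(214)), (np.int64(544), np.int64(201), np.int64(212)), (np.int64(543), np.int64(210), np.int64(216))] [195 194 197]
186 [(np.int64(562), np.int64(190), np.int64(214)), (np.int64(557), np.int64(197), np.int64(214)), (np.int64(552), np.int64(205), np.int64(213)), (np.int64(551), np.int64(214), np.int64(216))] [197 198 198]
cam [0.6040332  0.16800661 0.36034001] [-0.27894999  0.08128931 -0.9568589 ]
```

View pics/g.png

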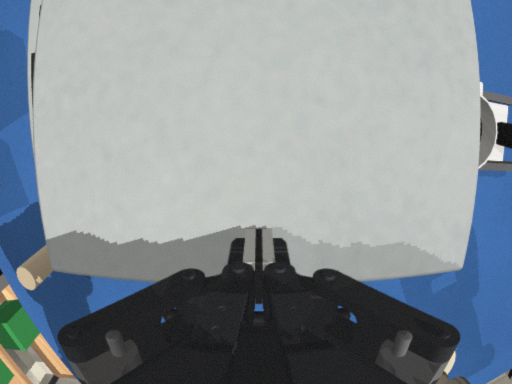

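The fingers appear sunk into the lid, which is still up at about 0.106 rad, and there's no contact force. I'll lift out slowly and check.

```bash
cat > lid.py <<'E'
from h import *
def lid():
    t=snap('scene');X=pts(t[1],t[2]);k=np.stack([(X[...,0]-.641)*.961-(X[...,1]-.159)*.2777,(X[...,0]-.641)*.2777+(X[...,1]-.159)*.961,X[...,2]],-1)
    m=(abs(k[...,0])<.12)&(abs(k[...,1]+.08)<.04)&(k[...,2]>.16)&(k[...,2]<.34);f=np.polyfit(k[m][:,0],k[m][:,2],1);return f
o=observe();print(o['position'],o['ft_force'],o['grip_width'],'lid slope,z0',lid())
E
python3 -m handwheel '[[[0,0,-0.008],[0,0,0]],[[0,0,-0.016],[0,0,0]],[[0,0,-0.024],[0,0,0]],[[0,0,-0.032],[0,0,0]]]'; python3 lid.py
```

```text
time_s: 5.5
position: [0.5325, 0.1885, 0.2019]
tool_rot: [[0.961, -0.277, 0.0], [-0.277, -0.961, 0.0], [0.0, -0.0, -1.0]]
ft_force: [-0.2, 0.2, -0.0]
grip_width: 0.0
gripper_force: 0.0
[0.53245216 0.18846997 0.20185969] [-0.17467055  0.20999337 -0.02944219] 2.6078144360946354e-05 lid slope,z0 [-0.19287388  0.20942012]
```

```bash
sed -i 's/k\[...,1\]+.08)<.04/k[...,1]+.115)<.02/' lid.py; sed -i 's/f=np.polyfit.*/Q=k[m];f=np.polyfit(Q[:,0],Q[:,2],1)\n    for _ in range(5): r=abs(np.polyval(f,Q[:,0])-Q[:,2]);g=r<2*np.median(r)+.001;f=np.polyfit(Q[g][:,0],Q[g][:,2],1)\n    return f,g.mean()/' lid.py; python3 lid.py; python3 -m handwheel '[[[0,0,-0.008],[0,0,0]],[[0,0,-0.016],[0,0,0]],[[0,0,-0.024],[0,0,0]],[[0,0,-0.032],[0,0,0]]]'; python3 lid.py
```

```text
[0.53269273 0.18851726 0.20250431] [ 0.24347818 -0.46434396  0.5385948 ] -0.00032104417727578735 lid slope,z0 (array([-0.10662981,  0.20503993]), np.float64(0.9458438287153652))
time_s: 6.0
position: [0.5324, 0.1885, 0.2177]
tool_rot: [[0.961, -0.277, 0.0], [-0.277, -0.961, 0.0], [0.0, -0.0, -1.0]]
ft_force: [-1.0, -0.3, -0.2]
grip_width: 0.0002
gripper_force: 0.0
[0.53240759 0.18848852 0.21771469] [-1.02056456 -0.25232447 -0.22288717] 0.00016686884113172393 lid slope,z0 (array([-0.10691414,  0.20521936]), np.float64(0.9543773119605425))
```

```bash
python3 -m handwheel '[[[0,0,0.004],[0,0,0]],[[0,0,0.008],[0,0,0]],[[0,0,0.012],[0,0,0]],[[0,0,0.014],[0,0,0]]]'; python3 lid.py; python3 - <<'E'
from h import *
# what is inside the gap at the front: points below lid, from top & scene views before motion? check current top
t=snap('top');X=pts(t[1],t[2]);im=t[0]
k=np.stack([(X[...,0]-.641)*.961-(X[...,1]-.159)*.2777,(X[...,0]-.641)*.2777+(X[...,1]-.159)*.961,X[...,2]],-1)
m=(k[...,0]<-.13)&(k[...,0]>-.2)&(abs(k[...,1])<.12)&(k[...,2]>.02)
for q,c in list(zip(k[m],im[m]))[::6]:print((q*1000).astype(int),c,end=' ')
E
```

```text
time_s: 6.45
position: [0.5322, 0.1884, 0.2098]
tool_rot: [[0.961, -0.277, -0.001], [-0.277, -0.961, -0.0], [-0.001, 0.0, -1.0]]
ft_force: [0.3, 0.2, -0.1]
grip_width: -0.0002
gripper_force: 0.0
[0.53219764 0.18843003 0.20983035] [ 0.25234918  0.16210902 -0.06354799] -0.00018731546453672668 lid slope,z0 (array([-0.10732861,  0.20515361]), np.float64(0.9476961394769614))
[-130  119  214] [87 88 86] [-134   56  531] [126 114  93] [-136  116  216] [74 75 71] [-133   42  546] [203 183 156] [-139   55  526] [100  92  74] [-134   36  544] [185 166 140] [-142   54  530] [93 86 70] [-137   35  543] [191 171 146] [-132   20  538] [196 175 149] [-142   42  544] [202 182 154] [-137   27  544] [172 154 132] [-132   11  539] [189 168 145] [-144   41  546] [202 182 155] [-140   26  544] [164 148 126] [-135   11  539] [185 167 144] [-130   -4  536] [180 163 137] [-145   35  546] [204 181 156] [-141   21  537] [183 165 140] [-136    5  538] [178 160 137] [-131  -10  531] [179 160 138] [-149   37  546] [203 182 156] [-144   23  534] [169 153 130] [-139    7  533] [174 156 132] [-134   -8  532] [172 1
[... 3547 characters left out ...]
546] [208 187 159] [-181  -82  543] [192 173 149] [-199  -34  553] [195 175 149] [-194  -49  551] [198 176 152] [-189  -65  549] [210 191 163] [-185  -79  534] [148 133 115] [-180  -96  548] [183 166 142] [-197  -50  550] [199 178 153] [-192  -65  544] [211 190 162] [-188  -80  534] [145 129 111] [-182  -97  550] [184 166 143] [-197  -59  551] [210 188 160] [-192  -74  541] [188 169 144] [-187  -90  546] [197 177 153] [-199  -62  548] [212 191 162] [-194  -77  536] [166 149 125] [-189  -93  541] [192 171 149] [-198  -73  542] [199 179 152] [-193  -89  547] [188 170 146] [-199  -81  534] [121 109  93] [-194  -97  540] [183 164 140] [-197  -95  538] [180 162 137] [-198 -101  538] [172 155 133]
```

```bash
python3 -m handwheel '[[[0.02,0.0,-0.06],[0,0,0]],[[0.02,0,-0.06],[0,0,0]],[[0.02,0,-0.05],[0,0,0]],[[0.02,0,-0.04],[0,0,0]],[[0.02,0,-0.03],[0,0,0]],[[0.02,0,-0.02],[0,0,0]],[[0.02,0,-0.01],[0,0,0]],[[0.02,0,0.0],[0,0,0]]]' 0.5; python3 lid.py;python3 - <<'E'
from h import *
im,d,_=snap('wrist');cv2.imwrite('pics/h.png',im[...,::-1])
E
```

```text
time_s: 7.35
position: [0.5419, 0.1857, 0.2097]
tool_rot: [[0.961, -0.277, -0.0], [-0.277, -0.961, 0.0], [-0.0, 0.0, -1.0]]
ft_force: [-0.3, -0.7, -0.3]
grip_width: 0.0431
gripper_force: 0.0
[0.54186733 0.18571577 0.20967901] [-0.3054018  -0.70299151 -0.30310632] 0.043063389807234884 lid slope,z0 (array([-0.1072681 ,  0.20516398]), np.float64(0.9613466334164589))
```

View pics/h.png

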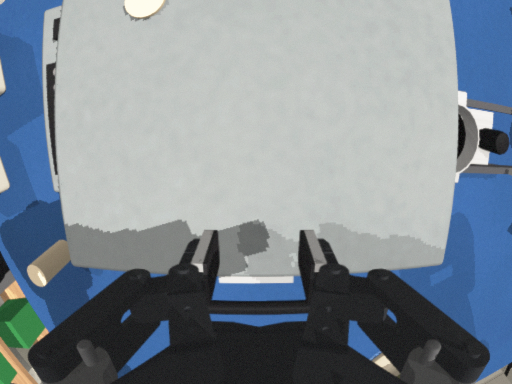

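The half-open fingertips at about (210,235) and (310,235) look level with the lid surface. Now a slow push.

```bash
python3 -m handwheel '[[[0.0,0.0,0.005],[0,0,0]],[[0,0,0.01],[0,0,0]],[[0,0,0.015],[0,0,0]],[[0,0,0.020],[0,0,0]],[[0,0,0.025],[0,0,0]],[[0,0,0.03],[0,0,0]]]'; python3 lid.py
```

```text
time_s: 8.05
position: [0.542, 0.1857, 0.1951]
tool_rot: [[0.961, -0.277, -0.0], [-0.277, -0.961, 0.0], [-0.0, -0.0, -1.0]]
ft_force: [-0.2, -0.4, 0.3]
grip_width: 0.0425
gripper_force: 0.0
[0.54196968 0.18570099 0.19511582] [-0.19560284 -0.44729073  0.31569879] 0.0424736695526415 lid slope,z0 (array([-0.10808988,  0.20502976]), np.float64(0.9391304347826087))
```

```bash
python3 -m handwheel '[[[0,0,-0.1],[0,0,0]],[[0,0,-0.16],[0,0,0]],[[0,0,-0.16],[0,0,0]],[[0,0,-0.16],[0,0,0]],[[0,0,-0.16],[0,0,0]],[[0,0,-0.16],[0,0,0]]]' 0; python3 - <<'E'
from h import *
print(observe()['position'])
a=cv2.imread('pics/g.png')[200:300,180:340]
im,d,_=snap('wrist')
cv2.imwrite('pics/i.png',cv2.resize(np.vstack([a,im[200:300,180:340,::-1]]),(480,600)))
E
python3 lid.py
```

```text
time_s: 8.7
position: [0.5416, 0.1856, 0.2741]
tool_rot: [[0.961, -0.277, -0.002], [-0.277, -0.961, -0.0], [-0.002, 0.001, -1.0]]
ft_force: [-0.8, -0.6, 0.3]
grip_width: -0.0
gripper_force: 0.0
[0.54161661 0.18564089 0.27408119]
[0.54172342 0.18565653 0.27432026] [-0.08888981  0.24031408  0.41763086] 8.572333687199291e-05 lid slope,z0 (array([-0.10717943,  0.20518056]), np.float64(0.96))
```

View pics/i.png

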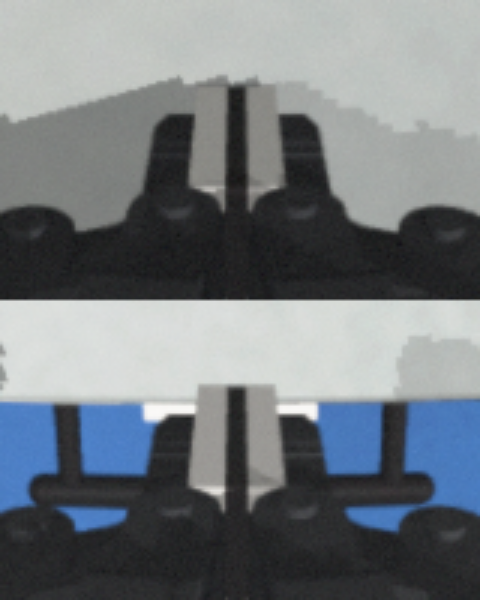

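```bash
python3 - <<'E'
from h import *
w=np.load('/tmp/wrist.npz');K=w['K'];d=w['d'];print(K.tolist())
def ray(u,v):
    x=(u-K[0,2])/K[0,0];y=(v-K[1,2])/K[1,1];r=np.hypot(x,y);s=np.tan(r)/r if r>0 else 1
    return np.array([x*s,y*s,1])
def P(u,v): return w['R'].T@(ray(u,v)*d[v,u]-w['t'])
for u,v in [(249,230),(251,231),(251,240),(266,231),(266,235),(266,250),(256,100),(150,150),(350,150),(480,160)]: 
    p=P(u,v);k=[(p[0]-.641)*.961-(p[1]-.159)*.2777,(p[0]-.641)*.2777+(p[1]-.159)*.961];print(u,v,d[v,u],p.round(4),'lid z there',.2052-.1072*k[0])
# scene: pixels of the fingers: points within 25mm of tool axis
for n in('scene','top'):
    q=np.load(f'/tmp/{n}.npz')
    if n=='top':continue
    X=pts(q['d'],q);m=(np.hypot(X[...,0]-.5417,X[...,1]-.1856)<.03)&(X[...,2]>.228)&(X[...,2]<.36)
    Z=np.sort(X[m][:,2]);print(n,m.sum(),Z[:20].round(3))
    for z in (.274,.3): c=q['K']@(q['R']@np.array([.5417,.1856,z])+q['t']);print(z,c[:2]/c[2])
    print((X[m][np.argsort(X[m][:,2])][:12]).round(3), np.argwhere(m)[np.argsort(X[m][:,2])][:12].tolist())
E
```

```text
[[297.3186396354542, 0.0, 258.3954783732273], [0.0, 297.3186396354542, 188.88878518324412], [0.0, 0.0, 1.0]]
249 230 0.14857498 [0.554  0.1874 0.313 ] lid z there 0.21500360761976134
251 231 0.14739513 [0.5538 0.1864 0.3142] lid z there 0.21500120234667694
251 240 0.13772869 [0.5538 0.1861 0.3243] lid z there 0.2149944296386485
266 231 0.14706032 [0.5518 0.1792 0.3145] lid z there 0.2149852336601048
266 235 0.14295259 [0.5518 0.1793 0.3189] lid z there 0.214997770199136
266 250 0.12739395 [0.5524 0.1795 0.335 ] lid z there 0.21494074814859307
256 100 0.23128703 [0.6145 0.1671 0.207 ] lid z there 0.20817232028572147
150 150 0.23702735 [0.602  0.2634 0.2128] lid z there 0.2123206231953531
350 150 0.23809497 [0.5552 0.1028 0.2119] lid z there 0.212371146684707
480 160 0.32466725 [ 0.4749 -0.1079  0.1271] lid z there 0.2143692316706154
scene 149 [0.307 0.308 0.311 0.313 0.314 0.314 0.314 0.314 0.315 0.315 0.316 0.316
 0.317 0.318 0.318 0.319 0.319 0.319 0.319 0.32 ]
0.274 [294.30585761 166.7482755 ]
0.3 [295.16812817 160.08898513]
[[0.547 0.19  0.307]
 [0.552 0.186 0.308]
 [0.552 0.183 0.311]
 [0.555 0.19  0.313]
 [0.55  0.193 0.314]
 [0.551 0.191 0.314]
 [0.547 0.174 0.314]
 [0.553 0.179 0.314]
 [0.554 0.186 0.315]
 [0.55  0.196 0.315]
 [0.553 0.182 0.316]
 [0.554 0.189 0.316]] [[160, 296], [160, 294], [159, 293], [160, 295], [159, 297], [159, 296], [156, 291], [158, 292], [159, 294], [159, 298], [158, 293], [159, 295]]
```

The images settle it: the real fingertips are about 33 mm behind the reported TCP, so nothing was penetrating and the lid had simply not been pushed far enough. I'll keep pushing with that offset.

```bash
python3 -m handwheel '[[[0,0,0.08],[0,0,0]],[[0,0,0.15],[0,0,0]],[[0,0,0.17],[0,0,0]],[[0,0,0.182],[0,0,0]],[[0,0,0.194],[0,0,0]],[[0,0,0.206],[0,0,0]],[[0,0,0.216],[0,0,0]],[[0,0,0.226],[0,0,0]],[[0,0,0.234],[0,0,0]],[[0,0,0.234],[0,0,0]]]'; python3 lid.py
```

```text
time_s: 9.8
position: [0.5419, 0.1856, 0.1578]
tool_rot: [[0.961, -0.277, -0.0], [-0.277, -0.961, -0.0], [-0.0, 0.0, -1.0]]
ft_force: [-0.3, -0.4, -0.2]
grip_width: 0.0002
gripper_force: 0.0
[0.54194072 0.18563468 0.1577757 ] [-0.2540926  -0.41101716 -0.22921021] 0.00017207541390541325 lid slope,z0 (array([-0.00094611,  0.19016895]), np.float64(0.9425901201602136))
```

```bash
python3 -m handwheel '[[[0,0,0.004],[0,0,0]],[[0,0,0.008],[0,0,0]],[[0,0,0.008],[0,0,0]]]'; python3 lid.py; python3 - <<'E'
from h import *
t=snap('top');X=pts(t[1],t[2]);X=X[:,:,:]
k=np.stack([(X[...,0]-.641)*.961-(X[...,1]-.159)*.2777,(X[...,0]-.641)*.2777+(X[...,1]-.159)*.961,X[...,2]],-1)
s=t[0].astype(int).sum(-1)
m=(abs(k[...,0]+.05)<.03)&(abs(k[...,1]+.25)<.045)&(k[...,2]>.14);print('knob',m.sum(),k[m].min(0),k[m].max(0),np.median(k[m],0))
m=(abs(k[...,0]-0)<.13)&(abs(k[...,1])<.16)&(abs(k[...,2]-.19)<.008);print('lid',k[m].min(0),k[m].max(0))
m=(abs(k[...,0]+.05)<.08)&(abs(k[...,1]+.25)<.1)&(abs(k[...,2]-.119)<.012);print('blade',k[m].min(0),k[m].max(0))
m&=(k[...,1]<-.285);
for r in k[m]:print((r*1000).astype(int),end='')
E
```

```text
time_s: 10.15
position: [0.5425, 0.1856, 0.157]
tool_rot: [[0.961, -0.276, 0.004], [-0.276, -0.961, 0.0], [0.003, -0.001, -1.0]]
ft_force: [-5.8, -1.5, 17.2]
grip_width: -0.0001
gripper_force: 8.7
[0.54246149 0.18564458 0.156962  ] [-5.77582002 -1.52439899 17.18808665] -6.786340187390107e-05 lid slope,z0 (array([0.00103599, 0.18996992]), np.float64(0.934228187919463))
knob 34 [-0.05730017 -0.25583618  0.14501318] [-0.03532451 -0.23421977  0.16545008] [-0.04696673 -0.24455141  0.15733999]
lid [-0.12998571 -0.14232363  0.18203346] [0.12995433 0.14296142 0.19791401]
blade [-0.09133811 -0.33511452  0.10700201] [ 0.02992107 -0.15394586  0.12990474]
[  -8 -285  123][  -6 -288  119][  -5 -292  122][ -10 -286  114][ -10 -289  123][  -9 -293  124][  -8 -297  119][  -6 -300  118][  -5 -304  120][ -13 -291  117][ -12 -294  120][ -12 -297  125][ -10 -302  116][  -8 -309  119][  -7 -312  117][  -6 -316  120][ -13 -305  128][ -12 -309  122][ -10 -313  119][  -9 -317  114][  -8 -320  119][  -7 -324  117][  -6 -327  125][  -5 -331  120][ -13 -318  115][ -11 -322  116][ -11 -325  121][ -10 -328  126][  -8 -332  119][ -13 -330  114][ -12 -333  123][ -77 -286  120][ -81 -288  115][ -80 -291  117][ -79 -294  120][ -78 -298  120][ -84 -289  116][ -83 -292  120][ -82 -296  113][ -81 -299  122][ -80 -303  120][ -78 -310  123][ -83 -307  128][ -81 -311  117][ -80 -315  118][ -79 -318  118][ -79 -321  126][ -77 -325  124][ -85 -313  112][ -84 -315  125][ -83 -319  119][ -82 -323  119][ -81 -326  118][ -80 -330  121][ -79 -333  123][ -84 -327  122][ -83 -331  116][ -82 -335  119]
```

```bash
python3 - <<'E'
from h import *
for n in('scene','top'):
    q=np.load(f'/tmp/{n}.npz');X=pts(q['d'],q)-[.5425,.1856,.190]
    a=X[...,0]*.961-X[...,1]*.2777;b=X[...,0]*.2777+X[...,1]*.961;z=X[...,2]
    for lo in range(0,100,10):
        m=(abs(a)<.06)&(abs(b)<.1)&(b>lo/1000)&(b<lo/1000+.01)&(z>.014)&(z<.2)
        m2=(abs(a)<.06)&(abs(b)<.1)&(-b>lo/1000)&(-b<lo/1000+.01)&(z>.014)&(z<.2)
        print(n,lo,m.sum(),np.sort(z[m])[:4].round(3),m2.sum(),np.sort(z[m2])[:4].round(3))
E
```

```text
scene 0 119 [0.014 0.017 0.017 0.018] 123 [0.016 0.018 0.021 0.021]
scene 10 180 [0.014 0.015 0.018 0.02 ] 69 [0.024 0.03  0.045 0.049]
scene 20 156 [0.043 0.045 0.048 0.05 ] 42 [0.045 0.045 0.049 0.05 ]
scene 30 236 [0.051 0.053 0.056 0.057] 35 [0.047 0.05  0.053 0.053]
scene 40 48 [0.066 0.068 0.07  0.071] 36 [0.063 0.069 0.07  0.071]
scene 50 40 [0.075 0.079 0.08  0.084] 25 [0.074 0.077 0.078 0.08 ]
scene 60 7 [0.088 0.09  0.09  0.09 ] 1 [0.09]
scene 70 0 [] 0 []
scene 80 0 [] 0 []
scene 90 0 [] 0 []
top 0 0 [] 0 []
top 10 0 [] 0 []
top 20 0 [] 0 []
top 30 0 [] 0 []
top 40 0 [] 0 []
top 50 0 [] 0 []
top 60 0 [] 1 [0.086]
top 70 0 [] 0 []
top 80 0 [] 0 []
top 90 0 [] 0 []
```

```bash
python3 -m handwheel '[[[0,0,-0.04],[0,0,0]],[[0,0,-0.1],[0,0,0]],[[0.111,0.492,-0.1],[0,0,0]],[[0.111,0.492,-0.1],[0,0,0]],[[0.111,0.492,-0.1],[0,0,0]],[[0.111,0.492,-0.1],[0,0,0]],[[0.111,0.492,-0.1],[0,0,0]],[[0.111,0.492,-0.1],[0,0,0]],[[0.111,0.492,-0.1],[0,0,0]],[[0.111,0.492,-0.1],[0,0,0]]]' 0.5; python3 lid.py; python3 - <<'E'
from h import *
o=observe();w=np.load;im,d,p=snap('wrist');cv2.imwrite('pics/j.png',im[...,::-1]);print(o['tool_rot'].T@(np.array([.5276,-.0661,.093])-o['position'])/.5)
K=p['K'];v,u=np.mgrid[:384,:512];x=(u-K[0,2])/K[0,0];y=(v-K[1,2])/K[1,1];r=np.hypot(x,y)+1e-9;s=np.tan(np.minimum(r,1.4))/r
X=(np.stack([x*s*d,y*s*d,d],-1)-p['t'])@p['R']
k=np.stack([(X[...,0]-.641)*.961-(X[...,1]-.159)*.2777,(X[...,0]-.641)*.2777+(X[...,1]-.159)*.961,X[...,2]],-1)
m=(abs(k[...,0]+.05)<.03)&(abs(k[...,1]+.25)<.04)&(k[...,2]>.125)&(k[...,2]<.162);print('knob',m.sum(),*[np.percentile(k[m],q,axis=0).round(4) for q in(2,50,98)])
E
```

```text
time_s: 11.25
position: [0.5274, -0.0652, 0.2043]
tool_rot: [[0.961, -0.276, 0.0], [-0.276, -0.961, 0.0], [0.0, -0.0, -1.0]]
ft_force: [0.6, 0.8, -1.0]
grip_width: 0.0429
gripper_force: 0.0
[ 0.52735273 -0.06520426  0.20434843] [ 0.58019144  0.75786526 -0.95980507] 0.042860654560668426 lid slope,z0 (array([0.0003464 , 0.18990212]), np.float64(0.9525101763907734))
[0.00118879 0.00233307 0.22272156]
knob 866 [-0.0588 -0.2548  0.1291] [-0.0453 -0.2443  0.1568] [-0.0377 -0.234   0.1585]
```

View pics/j.png

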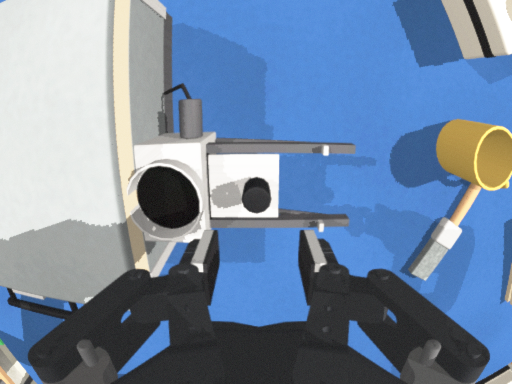

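The knob at about (257,195) lies between the finger lines, and the lid is closed. Going down.

```bash
python3 -m handwheel '[[[0,0,0.06],[0,0,0]],[[0,0,0.12],[0,0,0]],[[0,0,0.16],[0,0,0]],[[0,0,0.19],[0,0,0]],[[0,0,0.21],[0,0,0]],[[0,0,0.222],[0,0,0]],[[0,0,0.222],[0,0,0]],[[0,0,0.222],[0,0,0]]]'
```

```text
time_s: 12.15
position: [0.5277, -0.066, 0.0939]
tool_rot: [[0.961, -0.276, 0.001], [-0.276, -0.961, -0.0], [0.001, 0.0, -1.0]]
ft_force: [0.2, -0.1, 0.9]
grip_width: 0.0426
gripper_force: 0.0
```

```bash
python3 -m handwheel '[[[0,0,0],[0,0,0]],[[0,0,0],[0,0,0]],[[0,0,0],[0,0,0]],[[0,0,0],[0,0,0]],[[0,0,0],[0,0,0]],[[0,0,0],[0,0,0]],[[0,0,0],[0,0,0]]]' 0 80;  python3 lid.py
```

```text
time_s: 12.85
position: [0.528, -0.0653, 0.0945]
tool_rot: [[0.961, -0.277, 0.003], [-0.277, -0.961, 0.001], [0.002, -0.002, -1.0]]
ft_force: [0.5, 5.7, 5.3]
grip_width: 0.0216
gripper_force: 78.0
[ 0.52800806 -0.06526713  0.09445765] [0.49518721 5.70041845 5.26002308] 0.021604509777423488 lid slope,z0 (array([0.0006752 , 0.18995391]), np.float64(0.9583333333333334))
```

```bash
python3 -m handwheel '[[[0,0.01,0],[0,0,0]],[[0,0.02,0],[0,0,0]],[[0,0.03,0],[0,0,0]],[[0,0.04,0],[0,0,0]],[[0,0.05,0],[0,0,0]],[[0,0.06,0],[0,0,0]],[[0,0.07,0],[0,0,0]],[[0,0.076,0],[0,0,0]],[[0,0.076,0],[0,0,0]],[[0,0.076,0],[0,0,0]]]';  python3 lid.py; cat > m.py <<'E'
from h import *
o=observe();print('tool ky',(o['position'][0]-.641)*.2777+(o['position'][1]-.159)*.961,o['ft_force'])
for n in('wrist','top','scene'):
    im,d,p=snap(n);K=p['K'];v,u=np.mgrid[:384,:512];X=pts(d,p)
    if n=='wrist':
        x=(u-K[0,2])/K[0,0];y=(v-K[1,2])/K[1,1];r=np.hypot(x,y)+1e-9;s=np.tan(np.minimum(r,1.4))/r
        X=(np.stack([x*s*d,y*s*d,d],-1)-p['t'])@p['R']
    k=np.stack([(X[...,0]-.641)*.961-(X[...,1]-.159)*.2777,(X[...,0]-.641)*.2777+(X[...,1]-.159)*.961,X[...,2]],-1)
    m=(abs(k[...,0]+.046)<.024)&(k[...,1]<-.205)&(k[...,1]>-.34)&(abs(k[...,2]-.118)<.006)
    t=((abs(k[...,0]+.01)<.01)|(abs(k[...,0]+.082)<.01))&(abs(k[...,1]+.3)<.04)&(k[...,2]>.126)&(k[...,2]<.134)
    print(n,m.sum(),np.percentile(k[m],[0,1,3],axis=0)[:,1].round(4) if m.any() else '','tabs',t.sum(),k[t][:,1].round(3)[:30],np.median(k[t],0))
E
python3 m.py
```

```text
time_s: 13.9
position: [0.5179, -0.1012, 0.0945]
tool_rot: [[0.961, -0.277, 0.003], [-0.277, -0.961, 0.002], [0.003, -0.003, -1.0]]
ft_force: [3.3, 9.8, 5.6]
grip_width: 0.0224
gripper_force: 78.2
[ 0.51786544 -0.10121509  0.09445946] [3.30815682 9.83940871 5.64022714] 0.022431689395206778 lid slope,z0 (array([0.0012933 , 0.18981877]), np.float64(0.9623149394347241))
tool ky -0.28422531591944655 [4.34672144 9.9272623  6.56731095]
wrist 8789 [-0.304  -0.3025 -0.2994] tabs 168 [-0.304 -0.306 -0.306 -0.303 -0.303 -0.304 -0.304 -0.305 -0.305 -0.306
 -0.306 -0.302 -0.303 -0.303 -0.304 -0.304 -0.305 -0.305 -0.306 -0.306
 -0.302 -0.303 -0.303 -0.304 -0.304 -0.305 -0.305 -0.306 -0.306 -0.302] [-0.01275001 -0.30416571  0.13023338]
top 69 [-0.2645 -0.2422 -0.2306] tabs 6 [-0.283 -0.277 -0.303 -0.307 -0.322 -0.331] [-0.08378236 -0.30510307  0.1276717 ]
scene 187 [-0.304  -0.3032 -0.3007] tabs 4 [-0.308 -0.303 -0.302 -0.301] [-0.00976816 -0.3025213   0.13039009]
```

```bash
python3 -m handwheel '[[[0,0,0],[0,0,0]],[[0,0,0],[0,0,0]],[[0,0,0],[0,0,0]],[[0,0,0],[0,0,0]],[[0,0,0],[0,0,0]],[[0,0,0],[0,0,0]],[[0,0,0],[0,0,0]],[[0,0,0],[0,0,0]]]'; python3 m.py | head -2; python3 -c "
from rig import *
print(close_job())"
```

```text
time_s: 14.9
position: [0.5179, -0.1011, 0.0945]
tool_rot: [[0.961, -0.276, 0.003], [-0.276, -0.961, 0.002], [0.003, -0.003, -1.0]]
ft_force: [2.3, 10.8, 6.1]
grip_width: 0.022
gripper_force: 78.2
tool ky -0.2841728682546703 [ 2.33493323 10.79100536  6.07022897]
wrist 8789 [-0.304  -0.3025 -0.2994] tabs 169 [-0.304 -0.305 -0.306 -0.302 -0.302 -0.303 -0.303 -0.304 -0.305 -0.305
the job is handed in; nothing more can be done
None
```

The lid is fully closed and the gripper is holding the vent slide with its blade end level with the tabs (within about 1 mm by camera); I handed the job in at about 15 s, and no pass/fail result came back.

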